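# Roll the checker bar into the V-block and bring it to the stop

### The job

Without picking it up, roll the green round bar over the wooden rolling board with your fingertips until it drops into the steel V-block. Then push on its free end so that it slides along the V until its other end is right up against the brass stop plate, and move clear of it. Leave the dice cup, hinge block, clasp and caliper where they are.

Things in the scene. Friction and masses are not known exactly. Their poses are not given: they have to be found in the camera images.
- fixture: Saw fixture fixed to the bench: wooden rolling board, dark steel V-block, brass stop plate. Origin on the bench (height 0), straight below the V's bottom line, half-way along it. Own x: level, the way the bar rolls across the board into the V; own y: level, along the V; z up. Bar seated and home: centre at x 0, y 0, 34 mm above the bench.
- board_top (a point): Centre of the flat top of the rolling board, 26 mm above the bench. The board measures 145 mm along the fixture's x (x -165 to -20 mm) and 210 mm along its y (y -85 to +125 mm); same axes as the fixture. Its +x edge is flush with the near lip of the V.
- v_bottom (a point): Middle of the bottom line of the 90-degree V, 6 mm above the bench; fixture's axes. The V is 150 mm long (y -75 to +75 mm). Near face rises at 45 degrees to the board's edge (x -20 mm, 26 mm high), far face to x +34 mm, 40 mm high; the block ends at x +52 mm. The +y end is open: bare bench beyond it at x above -20 mm.
- stop_face (a point): Centre of the brass stop plate's inner face, 26 mm above the bench, at fixture y -75 mm, looking to +y. The plate is 85 mm wide (fixture x -33 to +52 mm), 12 mm thick, 52 mm high and closes the -y end of the V.
- bar: Loose green-stained round wooden bar, bare ends, thin white line along one side: diameter 40 mm, length 150 mm, about 0.13 kg. Origin at its centre, own x along its length; y and z turn as it rolls. Starts on the rolling board (centre 46 mm above the bench), 80 to 120 mm short of the V's bottom, roughly parallel to it, 20 to 45 mm too far to fixture +y. Rolls easily.
- dice_cup: Bystander: open olive-wood dice cup, 72 mm across, 82 mm tall, standing beyond the V-block. Origin at the centre of its underside.
- hinge_block: Bystander: walnut block 60 x 35 x 30 mm (own x, y, z) beside the fixture, beyond the stop plate. Origin at the centre of its underside.
- clasp: Bystander: small brass clasp 45 x 26 mm, 13 mm tall, on the bench beside the rolling board. Origin at the centre of its underside.
- caliper: Bystander: chrome spring caliper lying flat beyond the V-block, 130 mm long, 80 mm wide, 10 mm tall. Origin under its round hinge; its legs run along its own +y.
Things that resemble listed ones, but are neither listed nor needed, are in the scene too. Of the things shaped like the bar, the green one is meant.

How it is judged (in metres and radians):
On the way, in this order (a step that is already met when the one before it is completed fails the run):
1. the bar rolls (turns about its own length by at least about 60 degrees) while on the rolling board (angle between bar's own z axis and vertical above 1.05 rad and z of bar in the frame of fixture above 0.043 m and x of bar in the frame of fixture below -0.015 m).
2. the bar lies down in the V-block (x of bar in the frame of fixture between -0.004 and 0.004 m and z of bar in the frame of fixture between 0.0305 and 0.038 m and angle between the x axis of bar and the y axis of fixture, either way round below 0.04 rad), for 0.2 s.
At the end, for the whole second after the job is handed in: The bar lies at rest in the V (centre within 4 mm of the V's middle plane and within about 4 mm of its seated height, parallel to it within 0.04 rad), its end within 4 mm of the brass stop plate (all of step 2 and y of bar in the frame of fixture between -0.004 and 0.004 m and linear speed of bar below 0.01 m/s); the robot touches nothing.
It fails at once if the bar is lifted (its centre rises more than 6 mm above its rolling height) (height (world z) of bar above 0.052 m).
It fails at once if the dice cup is moved by more than 15 mm (distance of dice_cup from where it was at the start of the episode above 0.015 m).
It fails at once if the hinge block is moved by more than 15 mm (distance of hinge_block from where it was at the start of the episode above 0.015 m).
It fails at once if the clasp is moved by more than 15 mm (distance of clasp from where it was at the start of the episode above 0.015 m).
It fails at once if the caliper is moved by more than 15 mm (distance of caliper from where it was at the start of the episode above 0.015 m).
It also fails if it takes over 48 s, if anything falls off the work surface, if the arm or the gripper's body presses on something with over 40 N, if the wrist force passes 120 N, or if a joint passes its speed limit or range.

### The arm

A 6-joint arm with a two-finger parallel gripper is mounted at the origin on the work surface. World frame = base frame: x ahead of the robot, y to its left, z up, the work surface at z = 0. Lengths are in mm, angles in rad, forces in N, time in s.
With the tool pointing down it reaches from about 300 to 850 mm from the base axis. Payload 5.4 kg.
Tool frame: the origin (TCP) lies midway between the tips of the shut fingers; the grasp point (between the pads) lies 19 mm behind it; z points along the fingers, y is the line along which they close (so a half turn about z gives the same grasp; the last joint's range is limited). The gripper opens to 85 mm and grips with 20 to 120 N. Pads are 22 mm wide; open, the fingers measure 114 mm over their backs; the gripper's body (76 mm by 85 mm) begins 54 mm behind the grasp point. The pads swing forward as they close: fully open they stand 13 mm farther back than shut.
Start: joints at [-0.21, 0.158, 1.597, -0, 1.386, -0.21], TCP at [574.983, -0.018, 205.599] pointing down, gripper open.
Joint ranges: [-2.91, 2.91], [-0.94, 2.29], [0.18, 2.7], [-1.29, 4.43], [0.17, 2.64], [-3, 3]. Speed limits (rad/s): [2.57, 2.57, 3.14, 3.14, 3.14, 3.14].

### API

Orientations are given as a rotation vector (axis times angle).
In Python, from bench import ctrl, get_image, order gives the robot as it stands. The module is installed in compiled form; this text tells all that it offers.
- The arm moves only by the tool send_rows, never from a script. Its argument "targets" is a list of rows, each a list of 5 numbers: the finger opening in mm, from 0 to 85.4, then the shift along the tool's x, y, z in mm, then the turn about the tool's z in rad. In form: [[hand, tx, ty, tz, twist], ...]. A call has exactly 10 rows; each row is the pose to reach, as a shift and turn from the pose commanded when the call began, along the tool's axes at that moment; what a row does not reach only later rows make up. A row lasts 1/12 s, in which the tool goes at most 41.7 mm and 7.16 degrees, less where a joint would pass 70% of its speed; a pose out of reach is approached as far as the arm can. A call with a gripper value outside its range is refused whole. The fingers move at their own pace and stop on an object; "force" is the grip in N (left out, the last holds). Time passes only in rows, so rows that repeat a pose let the fingers close, or fill a call up. It gives the time, the measured TCP pose, the force, the opening and the grip force at its end, in the units of the state.
- ctrl.state(): the state, without advancing time (a new reading comes with each control period).
- get_image(name): name is "scene" or "side" or "wrist"; returns a dict with "color" (400x640x3 uint8, red, green, blue), "fx", "fy", "cx", "cy" (pixels), "position" and "rotation" of the camera in the world; the wrist camera has in their place "hand_eye" (4x4, takes a point from camera to tool coordinates, whose origin is the TCP and whose axes are the flange's). Camera axes: x right, y down, z forward; pixel columns grow to the right and rows downward; lengths in mm; the calibration is good to about 2 mm. A picture is of the moment at which its call begins: read the wrist's pose just before it. There is no depth.
- order.sign_off(): hands the job in; it is judged then, once.
The state is a dict: "clock": time; "q": joint angles; "qd": joint speeds; "joint_efforts": joint torques, N m; "ee_pos": TCP position; "tool_rot": TCP orientation; "contact_force": force on the tool from outside, world axes, zero at the start; "wrist_torque": the same for the moment, N m; "grip_width": opening from 0.0 (shut) to 1.0 (fully open); "grasp_force": force on a finger pad.
Only numpy, scipy, OpenCV 4.12 (cv2) and the standard library are available. Lean on these libraries where they do the work, as an engineer would, in place of code of your own. Each camera call takes 0.05 s, during which the arm holds its last target. There are 200 camera calls.

## Working session

There is one attempt and no reset: what is moved stays moved. The work goes in short steps, Python scripts to look and compute and a tool call to move; the robot and the scene stay as the last step left them, time stands still between calls to the robot, and variables do not carry over. Pictures are saved under pics/ and viewed, at most 10 in all, crops included, and the job is handed in when it is done.

Besides the shell and the picture viewer there is one more tool, called after "Emit:" in YAML: its name, and indented under it one key for each argument. send_rows: Moves the arm, as the interface text tells. Its arguments: {"type":"object","properties":{"targets":{"type":"array","items":{"type":"array","items":{"type":"number"}}},"force":{"type":"number"}},"required":["targets"]}

```bash
mkdir -p pics
cat > h.py <<'E'
import numpy as np, cv2
from bench import ctrl, get_image, order
from scipy.spatial.transform import Rotation as R
def cam(im, st=None):
    if 'hand_eye' in im:
        T=np.eye(4);T[:3,:3]=R.from_rotvec(st['tool_rot']).as_matrix();T[:3,3]=st['ee_pos']
        M=T@np.array(im['hand_eye']);return M[:3,:3],M[:3,3]
    r=np.array(im['rotation']); 
    if r.shape!=(3,3): r=R.from_rotvec(r).as_matrix()
    return r,np.array(im['position'])
def px2w(im,uv,z,st=None):
    r,p=cam(im,st);uv=np.atleast_2d(uv).astype(float)
    d=np.c_[(uv[:,0]-im['cx'])/im['fx'],(uv[:,1]-im['cy'])/im['fy'],np.ones(len(uv))]@r.T
    return p+d*((np.broadcast_to(z,len(uv))-p[2])/d[:,2])[:,None]
def w2px(im,P,st=None):
    r,p=cam(im,st);c=(np.atleast_2d(P)-p)@r
    return np.c_[im['fx']*c[:,0]/c[:,2]+im['cx'],im['fy']*c[:,1]/c[:,2]+im['cy']]
def save(im,n): cv2.imwrite('pics/'+n+'.png',im['color'][:,:,::-1])
E
python3 - <<'E'
from h import *
st=ctrl.state();print(st)
for n in('scene','side','wrist'):
    im=get_image(n);save(im,n+'0');print(n,cam(im,st)[1],im['fx'])
a=[cv2.imread(f'pics/{n}0.png') for n in('scene','wrist')]
E
```

```text
{'clock': 0.0, 'q': array([-2.10062971e-01,  1.59078910e-01,  1.59827430e+00,  2.13192120e-05,
        1.38616733e+00, -2.10107011e-01]), 'qd': array([ 0.00088012,  0.00054617, -0.00094499, -0.00106358, -0.00122392,
        0.000332  ]), 'joint_efforts': array([ 1.96016467e-04, -3.96006632e+01, -3.31426942e+01, -2.07608541e-04,
        8.36965773e-03, -3.09808388e-05]), 'ee_pos': array([5.74343147e+02, 1.47289374e-01, 2.04579091e+02]), 'tool_rot': array([-2.22024481e+00, -2.22033386e+00,  1.61924864e-03]), 'contact_force': array([ 0.34918065, -0.01402174,  0.52793923]), 'wrist_torque': array([ 0.03598796,  0.04398727, -0.01812173]), 'grasp_force': 0.0, 'grip_width': 1.000187408363877}
scene [879.02628863 552.40630571 621.45303927] 374.7211294966452
side [ 292.57878772 -775.25820451  586.8615471 ] 417.30290461077396
wrist [574.32855444  72.48570911 372.17736611] 341.54001428038123
```

View pics/scene0.png

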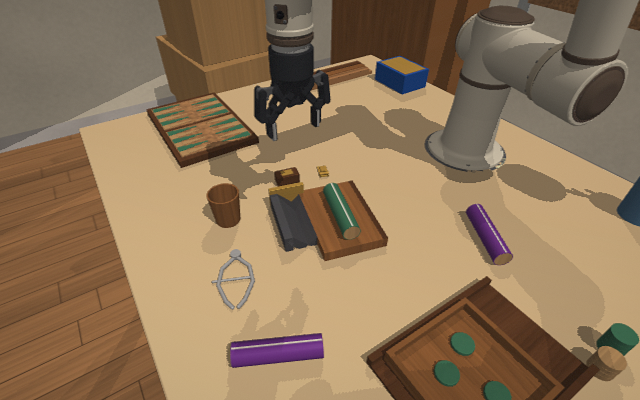

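View pics/wrist0.png

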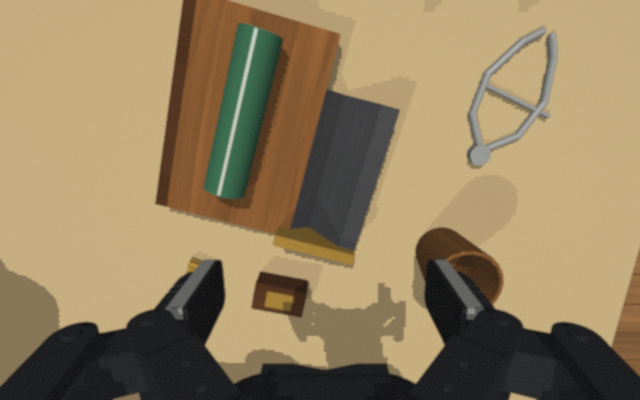

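The scene shows a green bar on the board at (342,210). Lookalikes are purple bars at (489,234) and (277,350) and a green/wood cylinder at (613,350); only the first is a green bar on the board. In the wrist picture the bar runs (258,30)–(226,192), the board's corner is at (340,35), and the brass plate is at (313,247). Next is a close crop for the corners.

Run:
```python
import cv2
a=cv2.imread('pics/wrist0.png')[0:280,145:415]
cv2.imwrite('pics/crop1.png',cv2.resize(a,None,fx=2.1,fy=2.1,interpolation=cv2.INTER_CUBIC))
```

```text
(no output)
```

View pics/crop1.png

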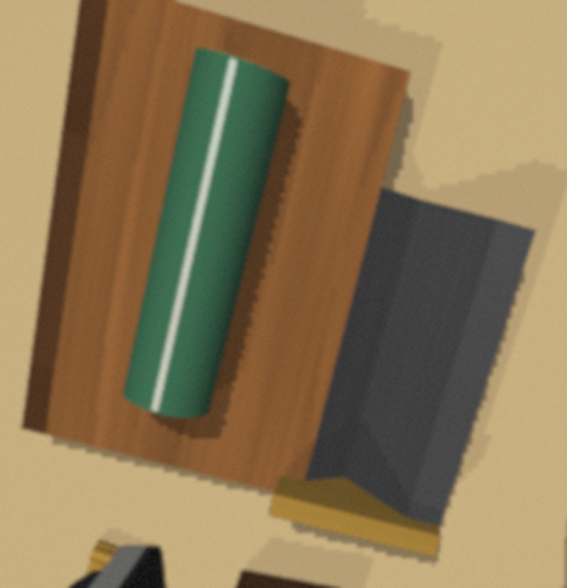

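The crop confirms the green bar with its white line near the top. The board, V and plate corners are clear, so I fit the fixture and bar poses next.

```bash
cat > fit.py <<'E'
from h import *
from scipy.optimize import least_squares
st=dict(ee_pos=np.array([574.34,.15,204.58]),tool_rot=np.array([-2.22024,-2.22033,.0016]))
def F(p,P):
    c,s=np.cos(p[2]),np.sin(p[2]);P=np.array(P,float)
    return np.c_[p[0]+c*P[:,0]-s*P[:,1],p[1]+s*P[:,0]+c*P[:,1],P[:,2]]
def inv(p,W):
    c,s=np.cos(p[2]),np.sin(p[2]);d=np.array(W)[:,:2]-p[:2]
    return np.c_[c*d[:,0]+s*d[:,1],-s*d[:,0]+c*d[:,1]]
E
python3 - <<'E'
from fit import *
im=get_image('wrist')
cr=lambda a:np.array(a)/2.1+[145,0]
M=[[-20,125,26],[-165,-85,26],[-20,75,26],[52,75,40],[34,75,40],[-33,-75,52],[-33,-87,52]]
U=cr([[410,72],[47,432],[382,188],[534,231],[497,221],[281,476],[269,514]])
r=least_squares(lambda p:(w2px(im,F(p,M),st)-U).ravel(),[600,100,-.2]);p=r.x
print(p,np.round(r.fun.reshape(-1,2),1));np.save('fx.npy',p)
# bar: white line ends ~z66, silhouette mid at z46
print('line',inv(p,px2w(im,cr([[155,411],[233,58]]),65.5,st)))
mid=inv(p,px2w(im,cr([[(124+210)/2,403],[(197+289)/2,65]]),46,st));print('mid',mid)
s=get_image('scene');
print('scene chk',w2px(s,F(p,[[-20,125,26],[-165,125,26],[-33,-75,52],[52,75,40]])))
Rz=R.from_rotvec(st['tool_rot']).as_matrix();print(Rz.round(3))
for q in ([-160,20,80],): 
    w=F(p,[q])[0];print(w,Rz.T@(w-st['ee_pos']))
E
```

```text
[ 5.77161059e+02  5.06987348e+00 -2.48840308e-01] [[ 0.9 -1.5]
 [-9.3  0.4]
 [ 0.7 -1.4]
 [ 2.8 -2.3]
 [ 2.  -2.5]
 [-0.7  9. ]
 [ 2.6  1.5]]
line [[-94.52880861 -43.59668862]
 [-88.11690768 104.73159483]]
mid [[-94.45534283 -45.19405859]
 [-87.97982132 105.72357853]]
scene chk [[323.94790991 253.00944392]
 [387.04402597 236.74132153]
 [301.70868682 184.48163982]
 [283.75183096 239.64522427]]
[[-0.     1.    -0.002]
 [ 1.     0.     0.   ]
 [ 0.    -0.002 -1.   ]]
[427.01487302  63.85867168  80.        ] [  63.66031141 -147.08844735  124.88401697]
```

Run:
```python
from fit import *
im=get_image('wrist')
cr=lambda a:np.array(a)/2.1+[145,0]
M=[[-20,125,26],[-165,-85,26],[-20,75,26],[52,75,40],[34,75,40],[-33,-75,52],[-33,-87,52]]
U=cr([[410,72],[23,430],[382,188],[534,231],[497,221],[276,491],[269,514]])
r=least_squares(lambda p:(w2px(im,F(p,M),st)-U).ravel(),[600,100,-.2]);p=r.x
print(p,np.round(r.fun.reshape(-1,2),1));np.save('fx.npy',p)
print('line',inv(p,px2w(im,cr([[155,411],[233,58]]),65.5,st)))
print('mid',inv(p,px2w(im,cr([[167,403],[243,65]]),46,st)))
s=get_image('scene');
print('scene chk',w2px(s,F(p,[[-20,125,26],[-165,125,26],[-33,-75,52],[52,75,40]])))
Rz=R.from_rotvec(st['tool_rot']).as_matrix()
print('clasp',inv(p,px2w(im,[[195,265]],10,st)))
for q in ([-160,30,80],): 
    w=F(p,[q])[0];print(w,Rz.T@(w-st['ee_pos']))
```

```text
[ 5.75093604e+02  4.35634679e+00 -2.61590482e-01] [[ 0.4 -0.4]
 [-0.5 -0.1]
 [-0.4 -0.6]
 [ 1.3 -0.6]
 [ 0.6 -1. ]
 [-1.1  1.9]
 [-0.4  1.5]]
line [[-92.15307038 -43.5743887 ]
 [-87.63295234 104.82363746]]
mid [[-92.05924262 -45.17068152]
 [-87.50852388 105.81729689]]
scene chk [[323.90083591 252.6475908 ]
 [387.3222251  237.00433124]
 [302.7170292  184.06234269]
 [283.92856866 238.92359508]]
clasp [[-117.83885254 -154.15342224]]
[428.29534169  74.71450329  80.        ] [  74.5160906  -145.80753646  124.88634163]
```

Emit:
send_rows:
  targets:
    - [85,8,-15,10,-0.12]
    - [85,16,-30,20,-0.24]
    - [85,24,-45,35,-0.36]
    - [85,32,-60,50,-0.48]
    - [85,40,-75,65,-0.6]
    - [85,48,-90,80,-0.72]
    - [85,56,-107,95,-0.84]
    - [85,64,-124,105,-0.96]
    - [85,70,-138,115,-1.08]
    - [85,74.5,-146,125,-1.2]

```text
clock: 1.18
ee_pos: [427.3, 75.1, 79.8]
tool_rot: [-0.569, -3.089, 0.0]
contact_force: [0.1, 1.2, 0.1]
grip_width: 0.999
grasp_force: 0.0
```

```bash
cat >> fit.py <<'E'
def rep():
    p=np.load('fx.npy');s=ctrl.state();w=np.array(s['ee_pos']);Rt=R.from_rotvec(s['tool_rot']).as_matrix()
    ty=Rt[:,1];yaw=np.arctan2(ty[1],ty[0])
    print('t',s['clock'],'fix',inv(p,[w])[0].round(1),'z',w[2].round(1),'tooly rel fixy',(yaw-np.pi/2-p[2]).round(3),'F',s['contact_force'].round(1),s['grip_width'])
    return s,p
E
python3 -c "from fit import *;rep()"
```

```text
t 1.1833 fix [-161.1   30.1] z 79.8 tooly rel fixy -0.103 F [0.1 1.2 0.1] 0.9992821332884659
```

Emit:
send_rows:
  targets:
    - [85,0,0,0,-0.1]
    - [85,0,0,8,-0.103]
    - [85,0,0,16,-0.103]
    - [85,0,0,24,-0.103]
    - [85,0,0,32,-0.103]
    - [85,0,0,39,-0.103]
    - [85,0,0,45,-0.103]
    - [85,0,0,50,-0.103]
    - [85,0,0,54,-0.103]
    - [85,0,0,55,-0.103]

```text
clock: 2.02
ee_pos: [428.5, 74.5, 24.8]
tool_rot: [-0.42, -3.112, 0.0]
contact_force: [0.3, 0.3, -0.2]
grip_width: 0.994
grasp_force: 0.0
```

Run:
```python
from fit import *
rep();save(get_image('side'),'side1')
a=cv2.imread('pics/side1.png')
```

```text
t 2.0167 fix [-159.7   29.9] z 24.8 tooly rel fixy -0.006 F [ 0.3  0.3 -0.2] 0.9944306459389258
```

View pics/side1.png

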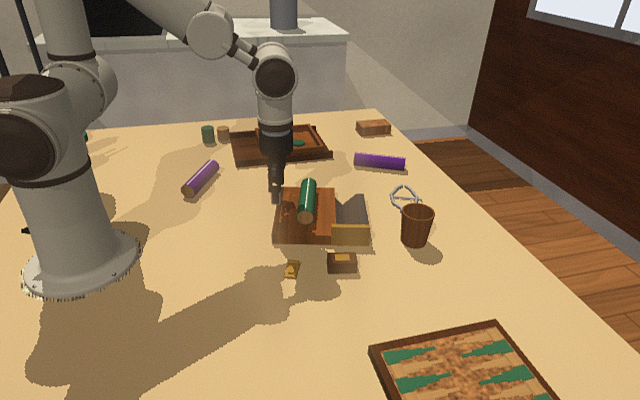

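The side view shows the fingers behind the bar at (275,195) and the bar at (308,200), with no contact yet.

Emit:
send_rows:
  targets:
    - [85,-8,0,0,0]
    - [85,-16,0,0,0]
    - [85,-23,0,0,0]
    - [85,-29,0,0,0]
    - [85,-33,0,0,0]
    - [85,-36,0,0,0]
    - [85,-39,0,0,0]
    - [85,-42,0,0,0]
    - [85,-46,0,0,0]
    - [85,-50,0,0,0]

```text
clock: 2.9
ee_pos: [477.4, 61.2, 25.5]
tool_rot: [-0.419, -3.113, -0.0]
contact_force: [-0.2, 0.6, -0.0]
grip_width: 0.994
grasp_force: 0.0
```

Run:
```python
from fit import *
rep();im=get_image('wrist');save(im,'w2')
```

```text
t 2.9 fix [-109.1   29.7] z 25.5 tooly rel fixy -0.006 F [-0.2  0.6 -0. ] 0.9943720851968332
```

View pics/w2.png

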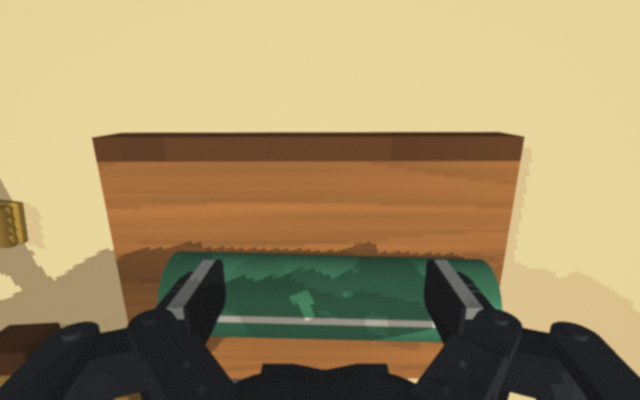

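The bar spans (160–500, 253–340) and is level in the image. The white line has moved forward to row 322, so it is rolling. I'll quantify its position.

Run:
```python
from fit import *
s,p=rep();im=get_image('wrist')
def pr(P): return w2px(im,F(p,[P]),s)[0].round(0)
for x in(-110,-100,-90,-80,-70,-60): print(x,pr([x,30,46]),pr([x,-45,46]))
print(inv(p,px2w(im,[[320,298],[172,296],[488,300]],46,s)), inv(p,px2w(im,[[215,321],[435,324]],62,s)))
```

```text
t 2.95 fix [-108.1   29.6] z 25.8 tooly rel fixy -0.006 F [-0.3 -1.4  1.2] 0.9933739899770532
-110 [327. 257.] [168. 258.]
-100 [327. 276.] [171. 277.]
-90 [327. 294.] [174. 295.]
-80 [327. 312.] [176. 312.]
-70 [327. 329.] [179. 330.]
-60 [327. 345.] [181. 346.]
[[-87.86204635  26.71075357]
 [-89.33717125 -45.94657563]
 [-86.33461693 109.41664819]] [[-86.49857311 -20.16489837]
 [-84.45311626  78.55845953]]
```

Emit:
send_rows:
  targets:
    - [85,-3,0,1,0]
    - [85,-6,0,1,0]
    - [85,-9,0,1,0]
    - [85,-12,0,1,0]
    - [85,-15,0,1,0]
    - [85,-18,0,1,0]
    - [85,-21,0,1,0]
    - [85,-24,0,1,0]
    - [85,-27,0,1,0]
    - [85,-30,0,1,0]

```text
clock: 3.83
ee_pos: [508.9, 51.8, 27.1]
tool_rot: [0.418, 3.109, -0.003]
contact_force: [-1.3, -4.3, 12.4]
grip_width: 0.997
grasp_force: 6.0
```

```bash
cat > bar.py <<'E'
from fit import *
def bar(im,st=None):
    s,p=rep()
    h=cv2.cvtColor(im['color'],cv2.COLOR_RGB2HSV);m=cv2.inRange(h,(60,80,20),(95,255,255))
    n,l,t,c=cv2.connectedComponentsWithStats(m);k=1+np.argsort(-t[1:,4])[:4]
    print([(t[i].tolist(),inv(p,px2w(im,[c[i]],46,st))[0].round(1)) for i in k])
E
python3 - <<'E'
from bar import *
s,p=rep();im=get_image('wrist');save(im,'w3');bar(im,s)
E
```

```text
t 3.8333 fix [-76.2  28.7] z 27.1 tooly rel fixy -0.005 F [-1.3 -4.3 12.4] 0.9966437568226625
t 3.8833 fix [-75.7  28.7] z 27.1 tooly rel fixy -0.006 F [-1.9 -3.9 10.6] 0.9942145671410033
[([155, 219, 351, 89, 23677], array([-76. ,  29.7])), ([217, 300, 1, 1, 1], array([-54.2, -25.4])), ([573, 375, 1, 1, 1], array([ -7.7, 160.8])), ([586, 380, 1, 1, 1], array([ -4.4, 168.5]))]
```

View pics/w3.png

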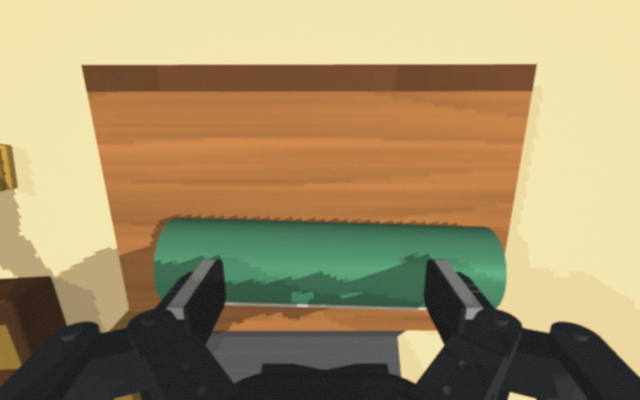

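The bar spans (155–505, 218–307) and has moved about 10 mm, with the white line now facing the V at row 305. There are 12 N upward on the tool, so the fingers seem to ride high on the bar. I'll check where the tips really are.

Run:
```python
from bar import *
s,p=rep();im=get_image('wrist')
H=np.linalg.inv(np.array(im['hand_eye']))
for y in(-43,-57):
  for z in (-40,-25,-13,0):
    for x in(-11,11):
        c=(H@[x,y,z,1])[:3];print(y,z,x,(im['fx']*c[0]/c[2]+im['cx']).round(),(im['fy']*c[1]/c[2]+im['cy']).round())
# silhouette of bar for centre x
r,cp=cam(im,s);cf=inv(p,[cp])[0];print('cam fix',cf,cp[2])
c,sn=np.cos(p[2]),np.sin(p[2]);
w=px2w(im,[[330,221],[330,306]],0,s);f=inv(p,w)
for q in f: print('edge slope',q)
best=[]
for v,q in zip((221,306),f):
    d=np.array([q[0]-cf[0],-cp[2]]);n=np.array([d[1],-d[0]])/np.hypot(*d)
    best.append([cf[0]+((sg*20)-n[1]*(46-cp[2]))/n[0] for sg in(1,-1)])
print('centre x cands',best)
```

```text
t 3.8833 fix [-75.7  28.7] z 27.1 tooly rel fixy -0.006 F [-1.9 -3.9 10.6] 0.9942145671410033
-43 -40 -11 225.0 305.0
-43 -40 11 221.0 258.0
-43 -25 -11 234.0 286.0
-43 -25 11 231.0 243.0
-43 -13 -11 240.0 274.0
-43 -13 11 237.0 233.0
-43 0 -11 246.0 262.0
-43 0 11 243.0 224.0
-57 -40 -11 193.0 305.0
-57 -40 11 187.0 258.0
-57 -25 -11 205.0 286.0
-57 -25 11 200.0 243.0
-57 -13 -11 213.0 274.0
-57 -13 11 208.0 233.0
-57 0 -11 220.0 262.0
-57 0 11 217.0 224.0
cam fix [-149.81393644   28.79169608] 194.19925974696073
edge slope [-78.42616223  31.44006074]
edge slope [-19.18962461  31.43443046]
centre x cands [[np.float64(-116.64429034438572), np.float64(-74.02729395514744)], [np.float64(-74.23399340443669), np.float64(-26.027246017998905)]]
```

The silhouette puts the bar centre at fixture x −74, and the open tips sit about 40 mm behind the TCP, so they are resting on top of the bar. I'll lift, go back behind it and come down lower.

Emit:
send_rows:
  targets:
    - [85,0,0,-4,0]
    - [85,0,0,-10,0]
    - [85,0,0,-15,0]
    - [85,8,0,-15,0]
    - [85,20,0,-15,0]
    - [85,32,0,-15,0]
    - [85,44,0,-15,0]
    - [85,52,0,-15,0]
    - [85,55,0,-5,0]
    - [85,55,0,5,0]

```text
clock: 4.77
ee_pos: [452.8, 68.1, 19.1]
tool_rot: [0.419, 3.113, 0.0]
contact_force: [0.4, -0.6, -0.7]
grip_width: 0.994
grasp_force: 0.0
```

Emit:
send_rows:
  targets:
    - [85,0,0,4,0]
    - [85,0,0,8,0]
    - [85,0,0,11,0]
    - [85,0,0,13,0]
    - [85,0,0,15,0]
    - [85,0,0,16,0]
    - [85,0,0,17,0]
    - [85,0,0,18,0]
    - [85,0,0,18,0]
    - [85,0,0,18,0]

```text
clock: 5.6
ee_pos: [453.2, 67.9, 1.7]
tool_rot: [0.419, 3.113, -0.0]
contact_force: [0.4, -0.1, -0.8]
grip_width: 0.994
grasp_force: 0.0
```

Run:
```python
from bar import *
s,p=rep();im=get_image('wrist');save(im,'w4');bar(im,s)
```

```text
t 5.6 fix [-134.2   29.8] z 1.7 tooly rel fixy -0.006 F [ 0.4 -0.1 -0.8] 0.9936098486031792
t 5.65 fix [-134.2   29.8] z 1.7 tooly rel fixy -0.006 F [-0.3 -0.5  0.3] 1.0002345412309521
[([212, 353, 221, 31, 3022], array([-96.4,  25.6])), ([507, 398, 2, 2, 3], array([-76.7, 112.2])), ([433, 295, 1, 1, 1], array([-130.4,   73.7])), ([440, 286, 1, 1, 1], array([-134.5,   76.2]))]
```

View pics/w4.png

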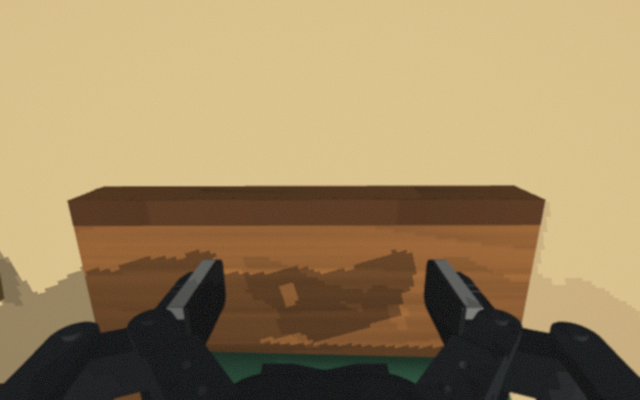

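The bar's rear edge is at row 353, well ahead of the tips, with no contact. Now I push from behind at about mid-height.

Emit:
send_rows:
  targets:
    - [85,-8,0,3,0]
    - [85,-16,0,4,0]
    - [85,-22,0,4,0]
    - [85,-26,0,4,0]
    - [85,-30,0,4,0]
    - [85,-34,0,4,0]
    - [85,-38,0,4,0]
    - [85,-42,0,4,0]
    - [85,-46,0,4,0]
    - [85,-50,0,4,0]

```text
clock: 6.48
ee_pos: [501.7, 54.6, -2.4]
tool_rot: [0.419, 3.113, 0.0]
contact_force: [-0.9, -0.1, -0.3]
grip_width: 0.992
grasp_force: 0.0
```

Run:
```python
from bar import *
s,p=rep()
for n in('scene','side'):
    im=get_image(n);save(im,n+'5')
a=cv2.imread('pics/scene5.png')[140:290,200:420];b=cv2.imread('pics/side5.png')[150:270,240:416]
cv2.imwrite('pics/c5.png',np.vstack([cv2.resize(a,(440,300)),cv2.resize(b,(440,300))]))
```

```text
t 6.4833 fix [-83.9  29.5] z -2.4 tooly rel fixy -0.006 F [-0.9 -0.1 -0.3] 0.992105886779319
```

View pics/c5.png

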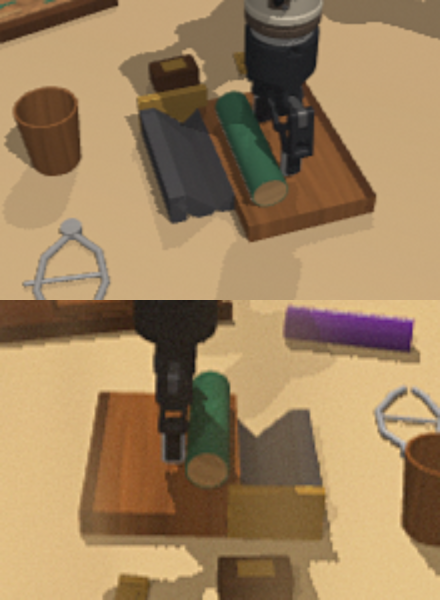

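The fingers are now behind the bar. The scene half shows the bar parallel and about 50 mm short of the V, with the line out of sight, so it is rolling. I continue.

Emit:
send_rows:
  targets:
    - [85,-4,0,0,0]
    - [85,-8,0,0,0]
    - [85,-12,0,0,0]
    - [85,-16,0,0,0]
    - [85,-20,0,0,0]
    - [85,-24,0,0,0]
    - [85,-28,0,0,0]
    - [85,-32,0,0,0]
    - [85,-36,0,0,0]
    - [85,-40,0,0,0]

```text
clock: 7.42
ee_pos: [540.3, 43.9, -2.4]
tool_rot: [0.419, 3.113, 0.0]
contact_force: [0.1, 0.5, -0.2]
grip_width: 0.998
grasp_force: 0.0
```

Run:
```python
from bar import *
s,p=rep()
for n in('scene','side'):
    im=get_image(n);save(im,n+'6')
a=cv2.imread('pics/scene6.png')[140:290,200:420];b=cv2.imread('pics/side6.png')[150:270,240:416]
cv2.imwrite('pics/c6.png',np.vstack([cv2.resize(a,(440,300)),cv2.resize(b,(440,300))]))
```

```text
t 7.4167 fix [-43.9  29.2] z -2.4 tooly rel fixy -0.006 F [ 0.1  0.5 -0.2] 0.9976456894849797
```

View pics/c6.png

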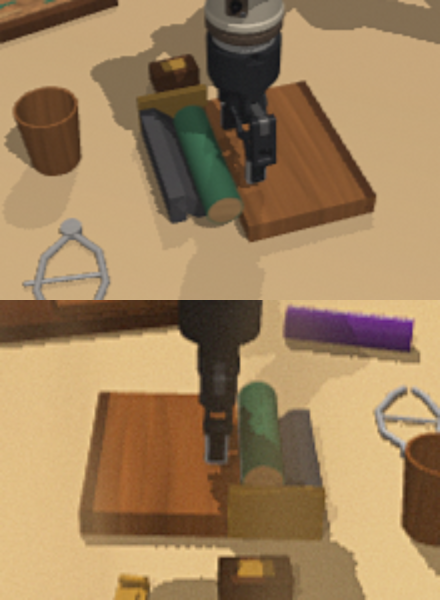

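The bar is seated in the V: its end is at about (313,244) in the scene view and it is parallel to the block. The bystanders have not moved. Now I lift, close the fingers and go beyond the free end.

Emit:
send_rows:
  targets:
    - [85,2,0,-10,0]
    - [85,2,0,-30,0]
    - [85,2,0,-55,0]
    - [85,0,10,-80,0]
    - [60,-8,30,-85,0]
    - [30,-16,50,-85,0]
    - [0,-24,70,-85,0]
    - [0,-32,90,-85,0]
    - [0,-40,108,-85,0]
    - [0,-44,120,-85,0]

```text
clock: 8.35
ee_pos: [614.8, 149.7, 83.5]
tool_rot: [0.418, 3.113, 0.001]
contact_force: [-0.3, -1.0, -0.0]
grip_width: 0.137
grasp_force: 0.0
```

Run:
```python
from bar import *
s,p=rep()
im=get_image('scene');print(inv(p,px2w(im,[[313,244]],34)))
im=get_image('wrist');bar(im,s);save(im,'w7')
cv2.imwrite('pics/w7.png',im['color'][:,:,::-1])
```

```text
t 8.35 fix [  0.8 150.6] z 83.5 tooly rel fixy -0.005 F [-0.3 -1.  -0. ] 0.13658396718960578
[[ -3.50777337 102.08693314]]
t 8.45 fix [  0.5 150.6] z 83.3 tooly rel fixy -0.004 F [ 0.3 -0.3  0.1] 0.0036018767423489292
[([2, 186, 248, 56, 13228], array([-3.6, 24.3])), ([209, 381, 2, 2, 2], array([128.1,  64. ])), ([77, 396, 2, 1, 2], array([141.2, -37. ])), ([362, 282, 1, 1, 1], array([ 45.5, 175.1]))]
```

View pics/w7.png

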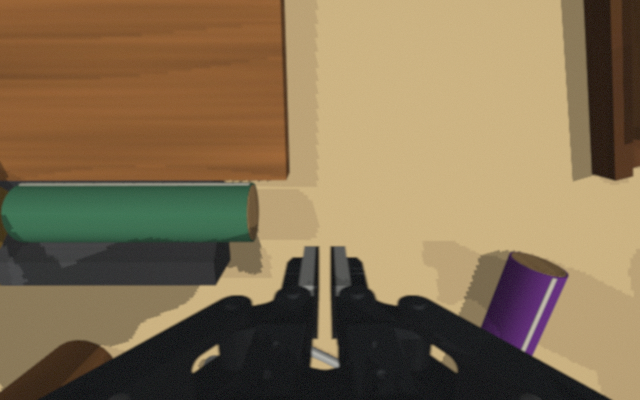

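The bar lies in the V with its free end at (255,212), about y 102, and the closed fingers are clear beyond it. I descend, then push toward −y, checking forces.

Emit:
send_rows:
  targets:
    - [0,0,0,10,0]
    - [0,0,0,22,0]
    - [0,0,0,34,0]
    - [0,0,0,46,0]
    - [0,0,0,54,0]
    - [0,0,-4,59,0]
    - [0,0,-9,59,0]
    - [0,0,-14,59,0]
    - [0,0,-18,59,0]
    - [0,0,-22,59,0]

```text
clock: 9.28
ee_pos: [608.8, 126.3, 24.5]
tool_rot: [0.42, 3.112, 0.0]
contact_force: [0.3, 0.1, 0.6]
grip_width: -0.003
grasp_force: 0.0
```

Emit:
send_rows:
  targets:
    - [0,0,-4,0,0]
    - [0,0,-8,0,0]
    - [0,0,-12,0,0]
    - [0,0,-15,0,0]
    - [0,0,-18,0,0]
    - [0,0,-20,0,0]
    - [0,0,-22,0,0]
    - [0,0,-24,0,0]
    - [0,0,-26,0,0]
    - [0,0,-28,0,0]

```text
clock: 10.12
ee_pos: [600.9, 99.9, 23.7]
tool_rot: [0.419, 3.113, 0.0]
contact_force: [0.5, 2.2, 0.6]
grip_width: 0.0
grasp_force: 0.8
```

Run:
```python
from bar import *
s,p=rep();im=get_image('wrist');bar(im,s)
```

```text
t 10.1167 fix [ 0.2 99. ] z 23.7 tooly rel fixy -0.006 F [0.5 2.2 0.6] 0.00032542352275355174
t 10.1667 fix [ 0.3 98.6] z 23.7 tooly rel fixy -0.006 F [0.5 1.  0.8] 0.00010756259160004727
[([0, 218, 310, 75, 22100], array([-4.5, 17.4])), ([317, 307, 1, 1, 1], array([24.1, 94.6])), ([373, 309, 1, 1, 1], array([ 25.4, 122. ])), ([336, 311, 1, 1, 1], array([ 26.4, 103.9]))]
```

Emit:
send_rows:
  targets:
    - [0,0,-1,0,0]
    - [0,0,-2,0,0]
    - [0,0,-3,0,0]
    - [0,0,-4,0,0]
    - [0,0,-5,0,0]
    - [0,0,-6,0,0]
    - [0,0,-7,0,0]
    - [0,0,-7.5,0,0]
    - [0,0,-8,0,0]
    - [0,0,-8,0,0]

```text
clock: 11.0
ee_pos: [598.8, 92.1, 23.7]
tool_rot: [0.419, 3.113, -0.0]
contact_force: [1.0, 1.1, 1.4]
grip_width: 0.0
grasp_force: 0.7
```

Emit:
send_rows:
  targets:
    - [0,0,-0.5,0,0]
    - [0,0,-1,0,0]
    - [0,0,-1.5,0,0]
    - [0,0,-2,0,0]
    - [0,0,-2.5,0,0]
    - [0,0,-3,0,0]
    - [0,0,-3,0,0]
    - [0,0,-3,0,0]
    - [0,0,-3,0,0]
    - [0,0,-3,0,0]

```text
clock: 11.83
ee_pos: [597.8, 89.2, 23.5]
tool_rot: [-0.419, -3.113, 0.0]
contact_force: [0.6, 1.6, 1.0]
grip_width: -0.004
grasp_force: 0.7
```

Run:
```python
from bar import *
s,p=rep()
```

```text
t 11.8333 fix [-0.  87.9] z 23.5 tooly rel fixy -0.006 F [0.6 1.6 1. ] -0.00446219253560135
```

Emit:
send_rows:
  targets:
    - [0,0,-0.5,0,0]
    - [0,0,-1,0,0]
    - [0,0,-1.5,0,0]
    - [0,0,-2,0,0]
    - [0,0,-2.5,0,0]
    - [0,0,-3,0,0]
    - [0,0,-3,0,0]
    - [0,0,-3,0,0]
    - [0,0,-3,0,0]
    - [0,0,-3,0,0]

```text
clock: 12.67
ee_pos: [597.0, 86.2, 23.5]
tool_rot: [-0.419, -3.113, 0.0]
contact_force: [0.6, 0.8, 0.2]
grip_width: 0.003
grasp_force: 0.1
```

Run:
```python
from bar import *
s,p=rep();im=get_image('side')
h=cv2.cvtColor(im['color'],cv2.COLOR_RGB2HSV)
# free end in scene camera: wood end face of bar
im=get_image('scene');h=cv2.cvtColor(im['color'],cv2.COLOR_RGB2HSV);m=cv2.inRange(h,(60,80,20),(95,255,255));m[:170]=0;m[260:]=0;m[:,:250]=0;m[:,400:]=0
v,u=np.nonzero(m);f=inv(p,px2w(im,np.c_[u,v],54));k=abs(f[:,0])<6
print('top-line green y range',f[k,1].min(),f[k,1].max(),len(u))
```

```text
t 12.6667 fix [-0.  84.8] z 23.5 tooly rel fixy -0.006 F [0.6 0.8 0.2] 0.003435017759404122
top-line green y range -68.9118247250254 51.745615874020245 452
```

Emit:
send_rows:
  targets:
    - [0,0,-0.5,0,0]
    - [0,0,-1,0,0]
    - [0,0,-1.5,0,0]
    - [0,0,-2,0,0]
    - [0,0,-2.5,0,0]
    - [0,0,-3,0,0]
    - [0,0,-3,0,0]
    - [0,0,-3,0,0]
    - [0,0,-3,0,0]
    - [0,0,-3,0,0]

```text
clock: 13.6
ee_pos: [596.5, 84.2, 23.7]
tool_rot: [0.419, 3.113, 0.002]
contact_force: [2.0, 4.3, -0.5]
grip_width: 0.002
grasp_force: 2.6
```

Emit:
send_rows:
  targets:
    - [0,0,-0.3,0,0]
    - [0,0,-0.6,0,0]
    - [0,0,-0.9,0,0]
    - [0,0,-1.2,0,0]
    - [0,0,-1.5,0,0]
    - [0,0,-1.5,0,0]
    - [0,0,-1.5,0,0]
    - [0,0,-1.5,0,0]
    - [0,0,-1.5,0,0]
    - [0,0,-1.5,0,0]

```text
clock: 14.43
ee_pos: [596.6, 84.1, 24.0]
tool_rot: [0.419, 3.112, 0.005]
contact_force: [2.5, 9.9, -0.2]
grip_width: -0.002
grasp_force: 4.9
```

```bash
cat > c.py <<'E'
from bar import *
def chk():
    s,p=rep()
    im=get_image('scene');h=cv2.cvtColor(im['color'],cv2.COLOR_RGB2HSV);m=cv2.inRange(h,(60,80,20),(95,255,255));m[:170]=0;m[260:]=0;m[:,:250]=0;m[:,400:]=0
    v,u=np.nonzero(m);f=inv(p,px2w(im,np.c_[u,v],54));k=abs(f[:,0])<6
    print('top-line green y range',f[k,1].min(),f[k,1].max(),len(u))
    im=get_image('wrist');h=cv2.cvtColor(im['color'],cv2.COLOR_RGB2HSV);m=cv2.inRange(h,(60,80,20),(95,255,255))
    v,u=np.nonzero(m);f=inv(p,px2w(im,np.c_[u,v],54,s));k=abs(f[:,0]+2)<6
    print('wrist y range',np.percentile(f[k,1],[0,.5,99.5,100]))
E
python3 -c "from c import *;chk()"
```

```text
t 14.4333 fix [ 0.1 82.6] z 24.0 tooly rel fixy -0.006 F [ 2.5  9.9 -0.2] -0.002167282087745337
top-line green y range -68.9118247250254 51.745615874020245 457
wrist y range [-64.09514561 -62.27500842  69.3858727   74.25344118]
```

It has hit the stop: force rose to 10 N with no further motion, and the free end is at about y 74–75. I back off and rise.

Emit:
send_rows:
  targets:
    - [0,0,1,0,0]
    - [0,0,3,0,0]
    - [0,0,7,0,0]
    - [0,0,14,0,0]
    - [0,0,24,0,0]
    - [0,0,36,0,0]
    - [0,0,48,0,0]
    - [0,0,58,-15,0]
    - [0,0,66,-40,0]
    - [0,0,70,-65,0]

```text
clock: 15.37
ee_pos: [613.7, 151.6, 88.3]
tool_rot: [-0.417, -3.111, 0.0]
contact_force: [0.4, 0.2, 0.2]
grip_width: 0.001
grasp_force: 0.0
```

Emit:
send_rows:
  targets:
    - [0,10,-10,-20,0]
    - [0,20,-25,-40,0]
    - [0,30,-40,-60,0]
    - [0,40,-55,-80,0]
    - [0,45,-70,-90,0]
    - [0,45,-80,-100,0]
    - [0,45,-85,-105,0]
    - [0,45,-85,-105,0]
    - [0,45,-85,-105,0]
    - [0,45,-85,-105,0]

```text
clock: 16.2
ee_pos: [548.4, 80.1, 192.5]
tool_rot: [-0.419, -3.112, -0.0]
contact_force: [-0.5, 0.7, -0.7]
grip_width: -0.001
grasp_force: 0.0
```

```bash
cat >> c.py <<'E'
def chk2():
    s,p=rep();im=get_image('wrist');save(im,'wf');h=cv2.cvtColor(im['color'],cv2.COLOR_RGB2HSV);m=cv2.inRange(h,(60,80,20),(95,255,255))
    n,l,t,c=cv2.connectedComponentsWithStats(m);i=1+np.argmax(t[1:,4]);v,u=np.nonzero(l==i)
    f=inv(p,px2w(im,np.c_[u,v],54,s));k=abs(f[:,0])<6
    print(t[i],'top y range',f[k,1].min(),f[k,1].max())
    g=inv(p,px2w(im,np.c_[u,v],34,s));a=np.polyfit(g[:,1],g[:,0],1);print('x mean@34',g[:,0].mean(),'slope',a[0],'cam',inv(p,[cam(im,s)[1]]))
E
python3 -c "from c import *;chk2();chk()"
```

```text
t 16.2 fix [-45.4  66.3] z 192.5 tooly rel fixy -0.006 F [-0.5  0.7 -0.7] -0.0005201868218149946
[ 180  206  154   36 5376] top y range -72.96014396217393 73.50137940392182
x mean@34 0.8699655138912765 slope -0.001394961623050405 cam [[-118.19472043   66.12770875]]
t 16.25 fix [-45.5  66.2] z 192.3 tooly rel fixy -0.006 F [-0.   0.3 -0.4] 0.002261761799644273
top-line green y range -71.82786474489212 75.10726008817224 771
wrist y range [-72.82059513 -72.1099055   73.431894    73.45277949]
```

The bar's centre is at about x 0.9, y 0.3 mm, parallel and clear of the robot.

```bash
python3 -c "from bench import order;print(order.sign_off())"
```

```text
the job is handed in; nothing more can be done
None
```

The bar is rolled into the V and pushed against the brass stop, measuring about x 0.9 mm and y 0.3 mm. The arm is clear and the job was handed in at about 16 s, but sign-off returned no verdict.

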